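# Shim the rocking portion scale on the sushi counter

## Task

The portion scale on the sushi counter rocks because its far right foot has lost its rubber pad. With the fingertips only, push the wooden wedge along the counter, thin end first, under that bare foot until the scale stands level on all its feet; then leave the wedge and press down on the levelling knob at the diagonally opposite corner (near left), the one that stood up in the air, to check that it no longer rocks. Do not grip the wedge or pick it up, do not shove or tip the scale, and leave everything else on the counter where it is.

Things in the scene. Friction and masses are not known exactly. Their poses are not given: they have to be found in the camera images.
- scale: portion scale: white housing, 200 x 180 mm steel pan (top 72 mm up), four feet on corner arms at x = +-124, y = +-114 mm, three with rubber pads 32 mm wide down to z = 0. Origin: mid-scale, level with the pads' undersides; at yaw 0 own x points away from the robot, y left. About 1.8 kg, loose: some 9 N slide it. Over 20 mm of room under housing and arms
- bare_foot (a point): lowest point of the bare foot, a slippery 20 mm steel ball at (+124, -114, +6) mm on the scale: 6 mm short, so 6 mm above the counter when level. At first the scale has sunk onto it (with some 2 N), leaning a little over 2 degrees, the opposite pad about 7 mm in the air. Too thick a wedge there makes it lean and rock the other way
- test_knob (a point): top centre of the black knob over the opposite foot, at (-124, +114, +62) mm on the scale; 27 mm wide, top 10 mm below the pan's, whose corner is 34 mm away. It is fixed to the scale, neither turns nor sinks. Press straight down here for the test, with 3 N or more
- wedge: loose brown wooden wedge lying flat, 110 x 36 mm, 40 g. Origin: centre of underside; own +x to the toe (1 mm thick, x = +55), heel 15 mm high at x = -55 mm, even slope: 6 mm thick at x = +16 mm. Push low on the heel; 4 to 8 N get the toe under the ball, then 1 to 4 N. It stays where left, also under load. It starts right of the scale, toe roughly to the bare foot; any free side will do
- teacup: blue tea cup, 72 mm wide, 68 mm high, origin under its centre; leave alone
- soy: amber soy bottle, 52 mm wide, 115 mm high, origin under its centre; leave alone
- soup_bowl: red lacquer bowl with black lid, 116 mm wide, 78 mm high, origin under its centre; leave alone
- sauce_dish: small white dish, 90 mm wide, 20 mm high, origin under its centre; leave alone
- geta: wooden serving board on two bars, 210 x 120 x 32 mm, origin under its centre; leave alone
- salt: glass salt shaker with steel top, 40 mm wide, 75 mm high, origin under its centre; leave alone
- rice_paddle: white plastic rice paddle lying flat, 200 mm long, origin at its middle; leave alone
Mind the look-alikes: they are no part of the job. Several things have the shape of the wedge; the one meant has the colours described above. There is more than one size of the rice_paddle; the job needs the larger.

How it is judged:
By the outcome, as a careful person would: the job done as asked, in the order asked, and still so for the second after the job is handed in, with the robot touching nothing.
It also fails if it takes over 58 s, if anything falls off the work surface, if the arm or the gripper's body presses on something with over 40 N, if the wrist force passes 120 N, or if a joint passes its speed limit or range.

## Robot

A 6-joint arm with a two-finger parallel gripper is mounted at the origin on the work surface. World frame = base frame: x ahead of the robot, y to its left, z up, the work surface at z = 0. Lengths are in mm, angles in rad, forces in N, time in s.
With the tool pointing down it reaches from about 300 to 775 mm from the base axis. Payload 14.6 kg.
Tool frame: the origin (TCP) lies on the centre line of the jaws, within the pads' length; the fingertips stand 19 mm ahead of it and the grasp point (between the pads) is the TCP (bot.tip_reach is the distance from the TCP to the fingertips, in mm); z points along the fingers, y is the line along which they close (so a half turn about z gives the same grasp; the last joint's range is limited). The gripper opens to 85 mm and grips with 20 to 120 N. Pads are 22 mm wide; open, the fingers measure 114 mm over their backs; the gripper's body (76 mm by 85 mm) begins 54 mm behind the grasp point. The pads swing forward as they close: fully open they stand 13 mm farther back than shut.
Start: joints at [1.158, 0.3, 1.521, -0, 1.321, -0.067], TCP at [186.419, 517.434, 250.281] pointing down, gripper open.
Joint ranges: [-3.03, 3.03], [-0.79, 2.21], [0.23, 2.52], [-1.04, 4.18], [0, 3.07], [-2.55, 2.55]. Speed limits (rad/s): [2.22, 2.22, 2.57, 3.14, 3.14, 3.14].

## Interface

Orientations are given as a unit quaternion [w, x, y, z].
In Python, from rig import bot gives the robot as it stands. Calls block until the motion is done:
- bot.move_to(position, orientation): joint-space move of the TCP to a pose.
- bot.servo_line(position, attitude=None, speed=150, until_force=None): straight line of the TCP; attitude=None keeps the orientation; speed is the mean speed in mm/s. With until_force (N) it stops when the force on the tool has changed by that much, and returns True; else False.
- bot.move_joints(angles): joint-space move.
- bot.move_gripper(opening, grip_force=None): finger opening in mm; grip_force is the grip in N (None keeps the last); returns when the fingers have stopped.
- bot.dwell(seconds).
- bot.ik(position, orientation): joint angles nearest the present ones, or None.
- bot.read_state(): the state.
- bot.read_camera(name): name is "scene" or "top"; returns a dict with "image" (420x560x3 uint8, blue, green, red), "depth" (420x560 float32, mm along the optical axis (not along the pixel's ray), 0 where there is no reading), "fovy" (degrees; the focal length in pixels is half the picture's height over the tangent of half this angle, whatever the lens; pixels are square), "cx", "cy" (the principal point, pixels), "eye" and "attitude" of the camera in the world. Camera axes: x right, y down, z forward; pixel columns grow to the right and rows downward; lengths in mm; the calibration is good to about 2 mm. A picture is of the moment at which its call begins.
A pose or a line that the arm cannot do raises bot.MotionError and nothing moves.
- bot.finish_job(): hands the job in; it is judged then, once.
The state is a dict: "clock": time; "joint_positions": joint angles; "qvel": joint speeds; "effort": joint torques, N m; "ee_pos": TCP position; "tool_rot": TCP orientation; "ft_force": force on the tool from outside, world axes, zero at the start; "moment": the same for the moment, N m; "grip_width": finger opening in mm; "grip_force": force on a finger pad.
Only numpy, scipy, OpenCV 4.12 (cv2) and the standard library are available. Lean on these libraries where they do the work, as an engineer would, in place of code of your own. Each camera call takes 0.05 s, during which the arm holds its last target. There are 200 camera calls.

## Working session

There is one attempt and no reset: what is moved stays moved. The work goes in short steps, each a Python script; the robot and the scene stay as the last script left them, time stands still between calls to the robot, and variables do not carry over. Pictures are saved under pics/ and viewed, at most 10 in all, crops included, and the job is handed in when it is done.

```bash
ls; mkdir -p pics; cat > h.py <<'E'
import numpy as np, cv2
from rig import bot
from scipy.spatial.transform import Rotation as R
def cam(n):
    c=bot.read_camera(n); d=c["depth"]; H,W=d.shape
    f=H/2/np.tan(np.radians(c["fovy"])/2)
    v,u=np.mgrid[:H,:W]
    P=np.stack([(u-c["cx"])/f*d,(v-c["cy"])/f*d,d],-1)
    w,x,y,z=c["attitude"]; M=R.from_quat([x,y,z,w]).as_matrix()
    P=P@M.T+np.array(c["eye"]); P[d==0]=np.nan
    return c["image"],P
def down(yaw):  # tool z down, tool x at heading yaw
    q=(R.from_euler('z',yaw)*R.from_euler('x',np.pi)).as_quat()
    return [q[3],q[0],q[1],q[2]]
E
python3 - <<'E'
from h import *
for n in("scene","top"):
    im,P=cam(n); cv2.imwrite(f"pics/{n}0.png",im); np.save(f"{n}0.npy",P); np.save(f"{n}im.npy",im)
    c=bot.read_camera(n); print(n,c["eye"],c["attitude"],c["fovy"])
print(bot.read_state())
E
```

```text
pics
scene [1185.83154243 -166.66281564  992.28353041] [-0.2308488   0.73012295  0.61157242 -0.1990188 ] 54.066370121524514
top [ 227.81055838  -49.39795078 1495.76557364] [-0.06971251  0.7074629  -0.6995053   0.07299834] 47.19562600291093
{'clock': 0.2, 'joint_positions': array([ 1.15840220e+00,  3.00278856e-01,  1.52130910e+00,  8.46158512e-06,
        1.32069771e+00, -6.66119573e-02]), 'qvel': array([ 0.00198786, -0.00280217, -0.00178785,  0.00129186,  0.00201412,
        0.00089292]), 'effort': array([ 8.53018482e-04, -5.43189597e+01, -3.61608839e+01, -2.22340738e-06,
        3.00314445e-03,  3.90840819e-05]), 'ee_pos': array([186.37438274, 517.33862015, 249.94184833]), 'tool_rot': array([-8.61799914e-05,  1.72032068e-01,  9.85091289e-01, -3.35643315e-04]), 'ft_force': array([-0.18947096, -0.31804696, -0.74963276]), 'moment': array([-0.03290624,  0.03444624, -0.00884268]), 'grip_force': 0.0, 'grip_width': 85.26066389825307}
```

View pics/top0.png

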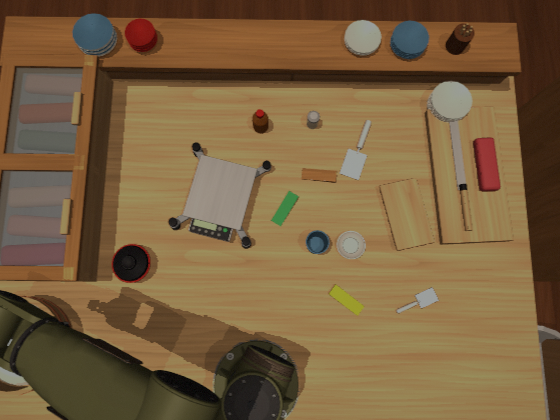

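View pics/scene0.png

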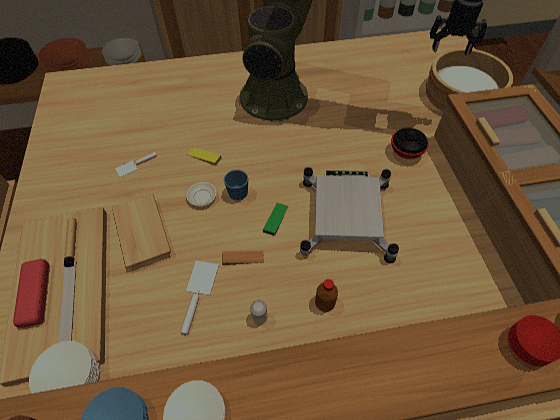

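The top view shows the scale at about (220,190). Its far right foot is at (266,166) and its near left knob at (174,224). Things that could be taken for the wedge: brown (320,175), green (285,208) and yellow (347,299). I choose the brown one. The paddles are at (357,150), the larger, and (418,301), and neither is to be touched.

```bash
python3 - <<'E'
from h import *
P=np.load("top0.npy"); im=np.load("topim.npy")
S=np.load("scene0.npy"); si=np.load("sceneim.npy")
a=cv2.resize(im[110:260,160:360],None,fx=4,fy=4,interpolation=cv2.INTER_CUBIC)
cv2.imwrite("pics/crop1.png",a)
print("counter z top/scene",P[270,280],S[180,270] )
for (u,v) in [(266,166),(197,148),(246,242),(174,224),(320,175),(225,190)]: print((u,v),P[v,u].round(1))
# wedge mask
def wedge(I,Q,box):
    u0,v0,u1,v1=box; hsv=cv2.cvtColor(I,cv2.COLOR_BGR2HSV)
    sub=Q[v0:v1,u0:u1]; print(hsv[(v0+v1)//2,(u0+u1)//2], hsv[v0,u0])
    for r in range(v0,v1,3): print([tuple(hsv[r,c]) for c in range(u0,u1,8)])
wedge(im,P,(298,165,342,186))
for c in range(300,340,4): print(c,P[175,c].round(1), P[172,c].round(1))
E
```

```text
counter z top/scene [333.86782728 -68.99841196   1.7922045 ] [385.27130889 -73.84748069   2.18422823]
(266, 166) [649.9 -21.9  59.8]
(197, 148) [703.4 193.4  66.4]
(246, 242) [411.8  34.5  62.5]
(174, 224) [462.8 251.4  69.4]
(320, 175) [ 637.5 -194.4    7.5]
(225, 190) [568.4 101.2  74.3]
[ 14 163 147] [ 21 114 156]
[(np.uint8(21), np.uint8(114), np.uint8(156)), (np.uint8(21), np.uint8(114), np.uint8(156)), (np.uint8(20), np.uint8(116), np.uint8(156)), (np.uint8(19), np.uint8(118), np.uint8(155)), (np.uint8(19), np.uint8(118), np.uint8(156)), (np.uint8(19), np.uint8(120), np.uint8(155))]
[(np.uint8(18), np.uint8(119), np.uint8(156)), (np.uint8(17), np.uint8(135), np.uint8(149)), (np.uint8(20), np.uint8(118), np.uint8(155)), (np.uint8(22), np.uint8(111), np.uint8(156)), (np.uint8(21), np.uint8(114), np.uint8(155)), (np.uint8(20), np.uint8(114), np.uint8(156))]
[(np.uint8(19), np.uint8(119), np.uint8(156)), (np.uint8(14), np.uint8(161), np.uint8(147)), (np.uint8(14), np.uint8(165), np.uint8(142)), (np.uint8(14), np.uint8(168), np.uint8(138)), (np.uint8(14), np.uint8(166), np.uint8(137
[... 980 characters left out ...]
t8(19), np.uint8(120), np.uint8(155)), (np.uint8(19), np.uint8(122), np.uint8(155)), (np.uint8(18), np.uint8(122), np.uint8(155)), (np.uint8(18), np.uint8(127), np.uint8(155))]
300 [ 638.3 -130.6    1.8] [ 648.4 -130.6    1.4]
304 [ 6.391e+02 -1.436e+02 -6.000e-01] [ 6.488e+02 -1.435e+02  3.000e-01]
308 [ 637.5 -156.     5.6] [ 647.2 -156.     6.8]
312 [ 637.2 -168.7    7.5] [ 647.4 -168.9    6.5]
316 [ 635.7 -181.    13.4] [ 647.5 -181.7    6.7]
320 [ 637.5 -194.4    7.5] [ 646.6 -194.2   10.6]
324 [ 635.9 -206.5   13.7] [ 645.2 -206.4   15.9]
328 [ 636.2 -219.4   13.2] [ 644.8 -218.9   18. ]
332 [ 636.4 -232.1   13.3] [ 646.3 -232.3   13.1]
336 [ 637.6 -245.4    9.4] [ 644.4 -244.1   20.4]
```

View pics/crop1.png

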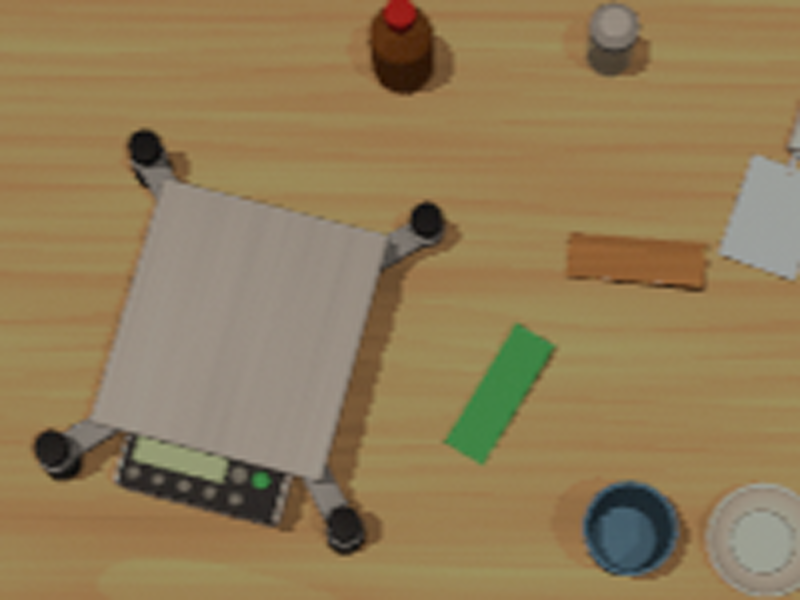

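```bash
cat >> h.py <<'E'
from scipy.optimize import minimize
def proj(n,X):
    c=META[n]; w,x,y,z=c["attitude"]; M=R.from_quat([x,y,z,w]).as_matrix()
    Y=(np.asarray(X,float)-c["eye"])@M; f=210/np.tan(np.radians(c["fovy"])/2)
    return np.stack([Y[:,0]/Y[:,2]*f+c["cx"],Y[:,1]/Y[:,2]*f+c["cy"]],1)
META={}
def snap(n):
    c=bot.read_camera(n); META[n]={k:c[k] for k in("eye","attitude","fovy","cx","cy")}
    bot_img=c["image"]; d=c["depth"]; f=210/np.tan(np.radians(c["fovy"])/2)
    v,u=np.mgrid[:420,:560]; P=np.stack([(u-c["cx"])/f*d,(v-c["cy"])/f*d,d],-1)
    w,x,y,z=c["attitude"]; P=P@R.from_quat([x,y,z,w]).as_matrix().T+np.array(c["eye"]); P[d==0]=np.nan
    return bot_img,P
WV=np.array([[sx,sy,z] for sx,h in((55,1),(-55,15)) for sy in(18,-18) for z in(0,h)],float)
def place(V,p):
    a=p[2]; return np.c_[V[:,0]*np.cos(a)-V[:,1]*np.sin(a)+p[0],V[:,0]*np.sin(a)+V[:,1]*np.cos(a)+p[1],V[:,2]]
def fit_wedge(n,im,P,p0,r=110):
    hsv=cv2.cvtColor(im,cv2.COLOR_BGR2HSV)
    near=np.hypot(P[...,0]-p0[0],P[...,1]-p0[1])<r
    m=((hsv[...,0]<=16)&(hsv[...,1]>138)&near&(np.nan_to_num(P[...,2],nan=99)<35)).astype(np.uint8)
    k,l,s,_=cv2.connectedComponentsWithStats(m); m=(l==1+np.argmax(s[1:,4])).astype(np.float32)
    def cost(p):
        h=cv2.convexHull(proj(n,place(WV,p)).astype(np.float32))
        c=np.zeros((420,560),np.uint8); cv2.fillConvexPoly(c,np.round(h*256).astype(np.int32),255,cv2.LINE_AA,8)
        return np.abs(c/255.-m).sum()
    b=minimize(cost,p0,method="Nelder-Mead",options=dict(initial_simplex=[p0,np.add(p0,[12,0,0]),np.add(p0,[0,12,0]),np.add(p0,[0,0,.15])]))
    return b.x,b.fun,m.sum()
def fit_scale(P,c0=(568,101)):
    z=P[...,2]; near=np.hypot(P[...,0]-c0[0],P[...,1]-c0[1])<180
    m=(near&(z>63)&(z<88)).astype(np.uint8)
    m=cv2.morphologyEx(m,cv2.MORPH_OPEN,np.ones((15,15),np.uint8))>0
    X=P[m]; rc=cv2.minAreaRect(X[:,:2].astype(np.float32))
    pl=np.linalg.lstsq(np.c_[X[:,:2]-X[:,:2].mean(0),np.ones(len(X))],X[:,2],rcond=None)[0]
    return rc,X.mean(0),pl
E
python3 - <<'E'
from h import *
print("tip",bot.tip_reach)
for n in("top","scene"):
    im,P=snap(n); p,f,a=fit_wedge(n,im,P,[638,-193,1.5])
    print(n,p.round(3),f,a)
    rc,mn,pl=fit_scale(P); print(rc,mn.round(1),pl.round(4))
    hsv=cv2.cvtColor(im,cv2.COLOR_BGR2HSV)
    pm=(hsv[...,1]<60)&(hsv[...,2]>110)&(np.hypot(P[...,0]-690,P[...,1]+310)<130)&(P[...,2]<25)
    k,l,s,_=cv2.connectedComponentsWithStats(pm.astype(np.uint8)); X=P[l==1+np.argmax(s[1:,4])]
    print("paddle",len(X),cv2.boxPoints(cv2.minAreaRect(X[:,:2].astype(np.float32))).round(0).tolist(),"z",np.percentile(X[:,2],[5,50,95]).round(1))
    Z=X[X[:,0]<680]; print("y max",np.nanpercentile(Z[:,1],[95,99]),Z[np.argmax(Z[:,1])],Z[np.argmin(Z[:,0])],np.median(Z[:,2]))
    for k in [(650,-22),(463,251)]:
        q=P[(np.hypot(P[...,0]-k[0],P[...,1]-k[1])<18)&(P[...,2]>50)]; print("knob",np.median(q,0).round(1),q.mean(0).round(1))
E
```

```text
tip 19.0
top [ 639.172 -190.059    1.48 ] 66.21176470588236 399.0
((562.16015625, 116.99050903320312), (178.6807098388672, 200.6863250732422), 76.46908569335938) [556.  124.9  73.9] [-1.78000e-02  3.28000e-02  7.38728e+01]
paddle 675 [[623.0, -317.0], [802.0, -381.0], [824.0, -319.0], [645.0, -255.0]] z [-1.4  5.1 20.9]
y max [-265.99585037 -260.11046489] [ 652.85372938 -259.3688249     2.98645029] [ 625.74599699 -309.62172734    7.15615981] 4.455537152687043
knob [655.4 -23.3  56.8] [655.3 -23.4  56.7]
knob [468.3 252.7  69.4] [467.8 253.4  67.4]
scene [ 638.593 -188.54     1.496] 83.41960784313724 534.0
((564.0626220703125, 117.89967346191406), (179.3885498046875, 200.80955505371094), 75.98761749267578) [574.1 112.9  72.8] [-2.04000e-02  3.39000e-02  7.28046e+01]
paddle 1004 [[623.0, -315.0], [802.0, -381.0], [824.0, -320.0], [646.0, -254.0]] z [ 1.1  4.5 20.7]
y max [-264.97470657 -259.58469666] [ 650.05595332 -256.05065063    7.60873867] [ 625.55028447 -311.4071381     3.2670654 ] 3.7651242370470754
knob [657.6 -21.5  56. ] [657.1 -21.3  56.1]
knob [469.4 252.8  68.5] [470.  254.2  66.6]
```

The crop confirms the choice: the brown wedge's toe is on the left, at full-image (303,175), facing the bare foot at (266,166). Its heel is at (336,177), with the paddle blade just behind it at (341,173). I'll push first from above the blade's height, then lower.

```bash
python3 - <<'E'
from h import *
q=down(1.488)
bot.move_gripper(0)
bot.move_to([565,-255,60],q)
hit=bot.servo_line([565,-255,12],speed=30,until_force=2.5)
s=bot.read_state(); print(hit,s["ee_pos"].round(2),s["ft_force"].round(2),s["grip_width"],s["clock"])
bot.servo_line([565,-255,50],speed=120)
im,P=snap("top"); print(fit_wedge("top",im,P,[639,-190,1.49]))
print(bot.read_state()["clock"])
E
```

```text
True [ 564.99 -254.97   19.11] [0.09 0.34 5.45] 0.29103401331704964 5.375
(array([ 641.19614311, -169.39158852,    1.47076432]), np.float64(155.09803921568627), np.float32(307.0))
5.8333
```

```bash
python3 - <<'E'
from h import *
a=1.488; d=np.array([np.cos(a),np.sin(a)]); c=np.array([638.9,-189.3]); q=down(a)
def at(s,z): return [*(c+d*s),z]     # s along the push line from the wedge's first centre
bot.servo_line(at(-73,60),speed=150)
bot.servo_line(at(-73,27.5),speed=60)
s0=bot.read_state()["ft_force"].copy()
hit=bot.servo_line(at(-66+38,27.5),speed=40,until_force=6)
s=bot.read_state(); print(hit,s["ee_pos"].round(1),(s["ft_force"]-s0).round(2))
e=s["ee_pos"][:2]
bot.servo_line([*(e-10*d),27.5],speed=80); bot.servo_line([*(e-10*d),110],speed=150)
im,P=snap("top"); cv2.imwrite("pics/top1.png",im); im2,P2=snap("scene")
p0=[*(e+66*d),a]
print(p0,fit_wedge("top",im,P,p0),fit_wedge("scene",im2,P2,p0),bot.read_state()["clock"])
cv2.imwrite("pics/sc1.png",cv2.resize(im2[190:320,160:420],None,fx=3,fy=3))
E
```

```text
False [ 636.5 -217.4   27.4] [-0.61 -0.67 -0.03]
[np.float64(641.95955035547), np.float64(-151.5787557547892), 1.488] (array([ 642.06193812, -132.28157214,    1.49099417]), np.float64(289.8313725490196), np.float32(171.0)) (array([ 639.46171354, -151.30410477,    1.49946485]), np.float64(79.52549019607844), np.float32(534.0)) 9.4833
```

View pics/sc1.png

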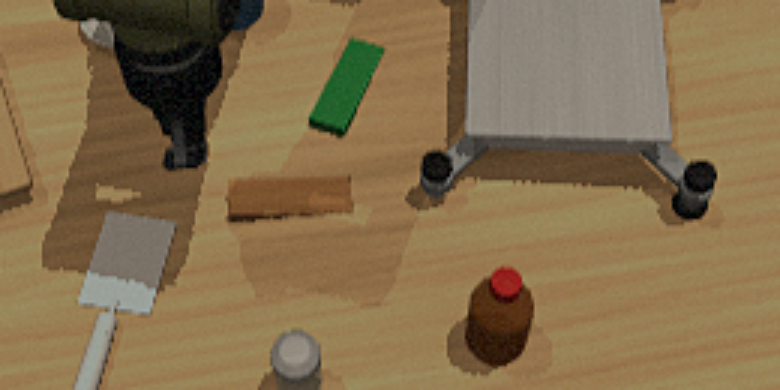

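The crop shows the wedge clear of the paddle, toe at (352,190), aimed at the bare foot's knob at (437,172). Nothing else has moved. Next is the low push, in segments.

```bash
python3 - <<'E'
from h import *
a=1.466; d=np.array([np.cos(a),np.sin(a)]); F=np.array([655,-20.6]); q=down(a)
def at(s,z): return [*(F+d*s),z]
bot.move_to(at(-212,60),q)
bot.servo_line(at(-212,21.5),speed=90)
f0=bot.read_state()["ft_force"].copy()
h=bot.servo_line(at(-129,21.5),speed=60,until_force=5)
print(h,(bot.read_state()["ft_force"]-f0).round(2))
for s in range(-124,-91,4):
    h=bot.servo_line(at(s,21.5),speed=25,until_force=10)
    st=bot.read_state(); print(s,h,((st["ee_pos"][:2]-F)@d).round(1),(st["ft_force"]-f0).round(1))
    if h: break
im2,P2=snap("scene"); im,P=snap("top")
print(st["clock"],fit_scale(P2),fit_wedge("scene",im2,P2,[*(F+d*((st["ee_pos"][:2]-F)@d+66)),a]))
cv2.imwrite("pics/sc2.png",cv2.resize(im2[190:320,210:470],None,fx=3,fy=3))
E
```

```text
False [-0.08 -0.79  0.67]
-124 False -123.8 [-0.5 -1.7  0.3]
-120 False -119.7 [-0.8 -1.3  0.4]
-116 False -115.6 [ 0.  -0.2 -0.2]
-112 False -111.6 [-0.2 -0.3  0.5]
-108 False -107.7 [ 0.4 -1.3  0.3]
-104 False -103.7 [-0.  -0.3 -0.7]
-100 False -99.7 [-0.6 -0.5  0.9]
-96 False -95.7 [-0.5 -1.1  0.3]
-92 False -91.7 [ 0.1 -0.7  0.6]
14.725 (((562.0629272460938, 120.59628295898438), (178.81881713867188, 204.6177215576172), 75.73171997070312), array([567.84404855, 117.07608929,  72.8090487 ]), array([-3.84032690e-03,  8.31555982e-03,  7.28090487e+01])) (array([652.8844565 , -44.82477127,   1.47254852]), np.float64(180.64705882352942), np.float32(421.0))
```

View pics/sc2.png

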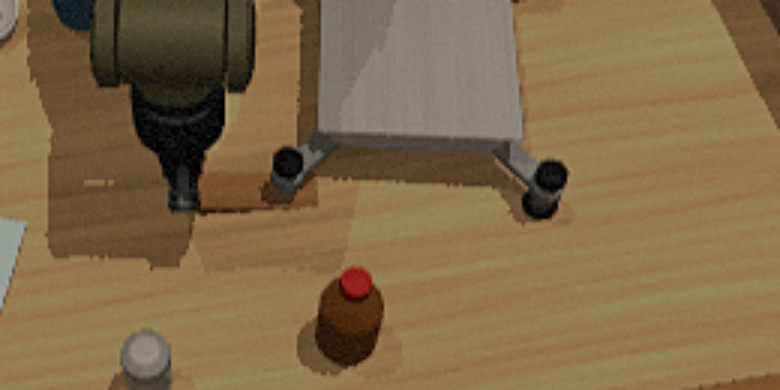

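The crop shows the toe out past the bare foot (knob at (288,162), toe at (318,195)). The scale's tilt has fallen from 0.0395 to 0.009, about 1.5 mm left at the foot. I'll do the last 9 mm, back off and measure.

```bash
cat >> h.py <<'E'
A=1.466; D=np.array([np.cos(A),np.sin(A)]); F=np.array([655,-20.6]); Q=down(A)
def at(s,z): return [*(F+D*s),z]
def measure(p0):
    for n in("top","scene"):
        im,P=snap(n); rc,mn,pl=fit_scale(P); w,f,m=fit_wedge(n,im,P,p0)
        z=P[...,2]; k=[np.hypot(P[...,0]-x,P[...,1]-y) for x,y in((500,-60),)][0]
        r=np.hypot(P[...,0]-560,P[...,1]-115); hs=cv2.cvtColor(im,cv2.COLOR_BGR2HSV)
        m2=(r<420)&(np.abs(z)<12)&(hs[...,2]>130)&(hs[...,1]>90); X=P[m2]
        c=np.linalg.lstsq(np.c_[X[:,:2]-X[:,:2].mean(0),np.ones(len(X))],X[:,2],rcond=None)[0]
        print(n,"pan",np.round([*rc[0],*rc[1],rc[2]],1),"slope",pl[:2].round(4),"counter",c[:2].round(4),"wedge",w.round(2),round(f),m)
        cv2.imwrite(f"pics/m_{n}.png",im)
E
python3 - <<'E'
from h import *
f0=bot.read_state()["ft_force"].copy()
for s in (-88,-85.5,-83):
    h=bot.servo_line(at(s,21.5),speed=20,until_force=8)
    st=bot.read_state(); print(s,h,((st["ee_pos"][:2]-F)@D).round(1),(st["ft_force"]-f0).round(1))
bot.servo_line(at(-110,21.5),speed=80); bot.servo_line(at(-130,150),speed=200)
bot.move_to([480,-300,220],Q)
measure([*(F-17*D),A]); print(bot.read_state()["clock"])
E
```

```text
-88 False -87.8 [-0.   1.  -0.3]
-85.5 False -85.3 [ 0.3  0.2 -1.2]
-83 False -82.8 [-0.8  0.5  0.4]
top pan [5.767e+02 1.207e+02 1.910e+02 1.853e+02 4.000e-01] slope [-0.0021  0.0007] counter [-0.0003 -0.0004] wedge [653.47 -45.56   1.45] 212 243.0
scene pan [563.3 120.1 180.1 199.2  76. ] slope [-0.0022  0.0017] counter [-0.0006 -0.0002] wedge [653.38 -37.06   1.5 ] 157 449.0
18.0417
```

```bash
python3 - <<'E'
from h import *
bot.move_to(at(-115,60),Q); bot.servo_line(at(-110,21.5),speed=90)
bot.servo_line(at(-84.5,21.5),speed=80,until_force=6)
print(bot.servo_line(at(-80.5,21.5),speed=15,until_force=8))
st=bot.read_state(); print(((st["ee_pos"][:2]-F)@D).round(1))
bot.servo_line(at(-110,21.5),speed=80); bot.servo_line(at(-130,150),speed=200)
bot.move_to([480,-300,220],Q)
measure([*(F-15*D),A]); print(bot.read_state()["clock"])
im=cv2.imread("pics/m_scene.png"); cv2.imwrite("pics/sc3.png",cv2.resize(im[130:330,210:410],None,fx=3,fy=3))
E
```

```text
False
-80.6
top pan [562.7 118.4 179.8 200.4  76.8] slope [-0.0003  0.0015] counter [-0.0001 -0.0002] wedge [654.09 -39.53   1.45] 226 229.0
scene pan [561.6 120.5 180.6 202.6  77.2] slope [-0.0013 -0.0002] counter [-0.0006 -0.0002] wedge [653.34 -35.88   1.5 ] 162 442.0
22.9417
```

View pics/sc3.png

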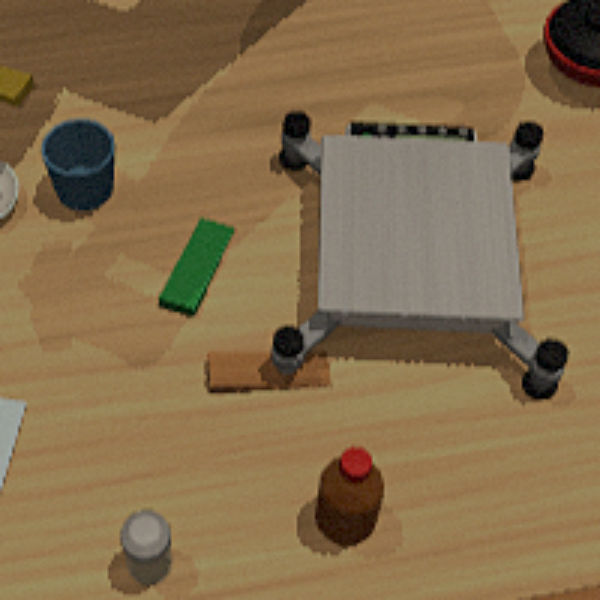

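View pics/m_top.png

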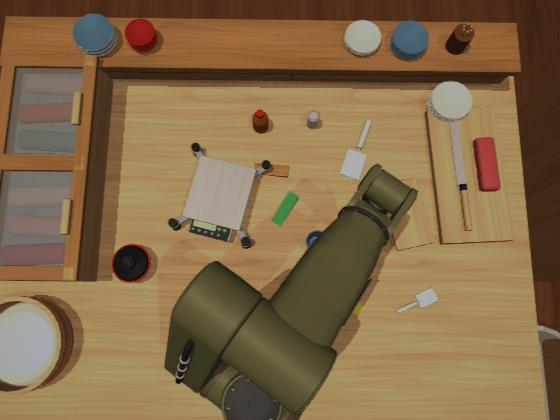

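The scene crop shows the wedge under the bare foot (knob at (288,342), toe at (328,370)), and the scale is level to about 0.1 mm. The top view shows all else in place. Next I locate the near-left knob (full top image (174,224)) precisely and press it.

```bash
python3 - <<'E'
from h import *
ks=[]
for n in("top","scene"):
    im,P=snap(n); k=np.array([469,259.])
    dark=im.max(2)<75
    for _ in range(5):
        X=P[(np.hypot(P[...,0]-k[0],P[...,1]-k[1])<18)&(P[...,2]>57)&dark]; k=(X[:,:2].max(0)+X[:,:2].min(0))/2
    ks.append(X.mean(0)); print(n,len(X),k.round(1),X.mean(0).round(1))
k=np.mean(ks,0)[:2]; m=np.array([469.2,259.8]); print(k)
if np.hypot(*(k-m))>6: raise SystemExit("check")
k=(k+m)/2
q=down(np.radians(123.6))
bot.move_to([*k,190],q); bot.servo_line([*k,95],speed=120)
f0=bot.read_state()["ft_force"].copy()
h=bot.servo_line([*k,74],speed=15,until_force=2); st=bot.read_state()
print(h,st["ee_pos"].round(2),(st["ft_force"]-f0).round(2))
if h:
    z=st["ee_pos"][2]
    for dz in (0.5,1.0,1.5,2,2.5,3):
        bot.servo_line([*k,z-dz],speed=8); bot.dwell(.15); st=bot.read_state(); f=(st["ft_force"]-f0)
        print(dz,st["ee_pos"].round(2),f.round(2))
        if f[2]>6: break
    bot.dwell(.4); print((bot.read_state()["ft_force"]-f0).round(2))
print(st["clock"])
E
```

```text
top 57 [467.2 257.4] [468.1 257.2  63.2]
scene 51 [471.1 259.7] [472.5 258.5  62.6]
[470.30496195 257.83560134]
True [469.72 258.85  81.08] [0.07 0.32 6.06]
0.5 [469.78 258.86  81.08] [-3.95 -1.46  9.05]
[-2.98 -1.34  9.21]
27.3167
```

The knob is firm: contact at 62.1 mm, and no give at 9 N. I'll lift off straight up and check.

```bash
python3 - <<'E'
from h import *
p=bot.read_state()["ee_pos"]
bot.servo_line([p[0],p[1],100],speed=40); bot.servo_line([p[0],p[1],220],speed=150)
bot.move_to([250,450,260],down(np.radians(150))); bot.dwell(.3)
measure([*(F-15*D),A]); st=bot.read_state(); print(st["clock"],st["ft_force"])
im=cv2.imread("pics/m_scene.png"); cv2.imwrite("pics/sc4.png",im)
E
```

```text
top pan [563.2 117.8 179.2 199.5  76.7] slope [0.0003 0.0005] counter [-0.0001 -0.0001] wedge [653.03 -39.38   1.49] 222 232.0
scene pan [562.  120.3 179.6 201.4  76.4] slope [-0.0006  0.0016] counter [-0.0006 -0.0002] wedge [654.11 -36.52   1.49] 165 441.0
30.8333 [ 0.24101321 -0.37303755 -0.10671229]
```

View pics/sc4.png

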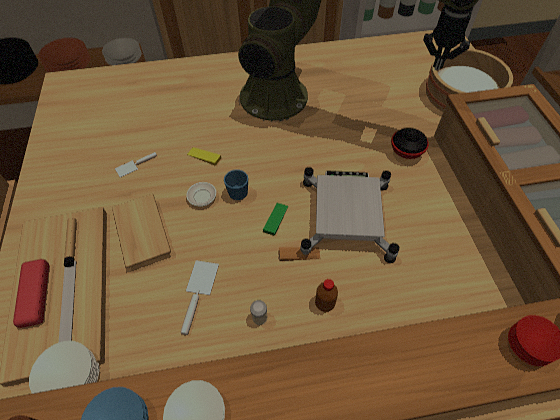

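The scale is level and unmoved, and the wedge sits under the bare foot at (306,248). Everything else is where it started, and the robot is clear.

```bash
python3 -c "
from rig import bot
print(bot.finish_job())"
```

```text
the job is handed in; nothing more can be done
None
```

The wedge is under the bare foot, the scale is level to about 0.1–0.2 mm at that foot, the near-left knob held firm under a 9 N press, and the job was handed in at about 31 s; no verdict came back.

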